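# Lock the slicing cartridge into the vegetable slicer

### The job

Get the vegetable slicer ready for slicing: take the cartridge with the single long slanting blade by its grip tab, lay it in the channel across the slicer's deck and slide it, toe first, under the lip until it is fully home and the sprung pin has dropped into it and locked it; then let go. Ease it in by feel and never force it: the plastic lip and pin bear only a moderate push. Leave the comb-toothed cartridge and the bowl and mill where they are.

Things in the scene. Friction and masses are not known exactly. Their poses are not given: they have to be found in the camera images.
- slicer: vegetable slicer, fixed: grey deck 166 mm (its y) x 156 mm (its x, from -70 to +86) on a clear box. Origin on the worktop straight below point seat; x is the way the cartridge slides in, roughly away from the robot; z up. Deck top 63 mm above the worktop. A channel for the cartridge crosses it along x; rails beside it rise 8 mm above the deck (near ones at x = -42 to -35, 66 mm apart)
- seat (a point): point on the channel floor, 56 mm above the worktop: here the origin of a fully home cartridge lies (within 1 mm), axes parallel; axes as the slicer's. The channel walls are 54 mm apart, rise 7 mm from the floor and bevel outward over the upper 4 mm. The channel is open above and in front from x = -70 mm to the lip; its floor is closed at the sides, open to the box in the middle
- lip_edge (a point): middle of the lower front edge of the fixed lip that bridges the channel, 46 mm beyond seat and 9 mm above the channel floor. The pocket under it is 57 mm wide, 9 mm high, 33 mm deep and ends at a solid wall 79 mm beyond seat. A sprung ejector bar in the pocket pushes the toe back over its last 6 mm, with 2.5 N rising to about 10 N at home. Lip top 18 mm above the floor. Axes as the slicer's
- pin_knob (a point): middle of the top of the locking pin's black knob (17 mm across) over the lip, 59 mm beyond seat in x, 88 mm above the worktop with the pin down. The pin's foot, 10 mm wide, rounded towards the channel and square behind, reaches through the lip to 2 mm above the channel floor
- pin (a joint): lift of the sprung pin, m: 0 down, grows upward. The toe lifts it 5 mm (spring 2.5 to 4 N; about 5 to 12 N of push). It drops to 0 and locks the cartridge only once that is home, within 0.5 mm; until then the ejector would push it out again. To get home takes some 12 to 18 N, less if the bar is not pressed on the floor; the wall, about 1 mm past home, then stops it dead
- slicing_cartridge: slicing cartridge, loose, about 0.13 kg: flat white bar 156 x 50 x 7 mm with ONE long steel blade lying slantwise along its middle. Origin at the middle of the bar's underside; x runs along the bar from grip end (-78 mm) to toe (+78), y across, z up. The toe's top is bevelled over the last 10 mm to 2.5 mm thick; behind it a latch hole, 12 x 14 mm, centre at x = +58.5
- tab (a point): middle of the slicing cartridge's upright grip tab, at x = -64 mm of the cartridge and 30 mm above its underside; axes as the cartridge's. The tab is a flat plate 9 mm thick (x) and 36 mm wide (y), rising from the bar to 44 mm above its underside
- comb_cartridge: julienne cartridge, loose, not wanted now: the same bar, grip tab and toe with the same origin and axes, but a row of twelve short upright steel teeth in place of the long blade
- small_bowl: small glass bowl, 96 mm across, 43 mm high, behind the work; origin at the middle of its underside
- mill: brown wooden pepper mill, 58 mm across, 170 mm high; origin at the middle of its underside
Not all that is in view belongs to the job. Leave any yellow look-alike of the slicer alone.

How it is judged:
By the outcome, as a careful person would: the job done as asked, in the order asked, and still so for the second after the job is handed in, with the robot touching nothing.
It also fails if it takes over 64 s, if anything falls off the work surface, if the arm or the gripper's body presses on something with over 40 N, if the wrist force passes 120 N, or if a joint passes its speed limit or range.

### The arm

A 6-joint arm with a two-finger parallel gripper is mounted at the origin on a cart in front of the work surface, level with it; the furniture and walls round the work are solid. World frame = base frame: x ahead of the robot, y to its left, z up, the work surface at z = 0. Lengths are in mm, angles in rad, forces in N, time in s.
With the tool pointing down it reaches from about 375 to 750 mm from the base axis. Payload 9 kg.
Tool frame: the origin (TCP) lies on the centre line of the jaws, within the pads' length; the fingertips stand 17 mm ahead of it and the grasp point (between the pads) lies 2 mm behind it; z points along the fingers, y is the line along which they close (so a half turn about z gives the same grasp; the last joint's range is limited). The gripper opens to 85 mm and grips with 20 to 120 N. Pads are 22 mm wide; open, the fingers measure 114 mm over their backs; the gripper's body (76 mm by 85 mm) begins 54 mm behind the grasp point. The pads swing forward as they close: fully open they stand 13 mm farther back than shut.
Start: joints at [-1.564, 0.104, 0.097, 1.564, 0, 1.353], TCP at [133.754, -584.931, 248.331] pointing down, gripper open.
Joint ranges: [-2.99, 2.99], [-0.84, 1.86], [-1.1, 1.16], [-1.84, 2.11], [-1.51, 1.56], [-3.14, 3.14]. Speed limits (rad/s): [2.22, 2.22, 2.57, 3.14, 3.14, 3.14].

### API

Orientations are given as a unit quaternion [x, y, z, w].
In Python, from plant import env, viewer, order gives the robot as it stands.
- The arm moves only by the tool carry_out, never from a script. Its argument "plan" is a list of rows, each an object with "slide": the shift along the world's x, y, z in m, a list of three; "angular": the turn, a rotation vector about the world's x, y, z in degrees, a list of three; "fingers": the opening, from 0 (shut) to 1 (fully open). A call has 1 to 12 rows; each row shifts and turns the commanded pose from where the row before left it; what a row does not reach is not made up. A row lasts 1/10 s, in which the tool goes at most 50 mm and 8.59 degrees, less where a joint would pass 70% of its speed; a pose out of reach is approached as far as the arm can. A call with a gripper value outside its range is refused whole. The fingers move at their own pace and stop on an object; the grip force is fixed at half the most. Time passes only in rows, so rows that do not move let the fingers close. It gives the time, the measured TCP pose, the force, the opening and the grip force at its end, in the units of the state.
- env.sense(): the state, without advancing time (a new reading comes with each control period).
- viewer.camera(name): name is "scene" or "side" or "wrist"; returns the picture (400x640x3 uint8, red, green, blue); there is no depth.
- viewer.calibration(name): a dict with "vertical_fov" (degrees; the focal length in pixels is half the picture's height over the tangent of half this angle, whatever the lens; pixels are square), "cx", "cy" (the principal point, pixels), "rvec" (rotation vector, rad) and "tvec" (3), from world to camera coordinates, as OpenCV has them. Camera axes: x right, y down, z forward; pixel columns grow to the right and rows downward; lengths in mm; the calibration is good to about 2 mm. A picture is of the moment at which its call begins: read the wrist's pose just before it. calibration takes no time and is no camera call; for the wrist camera it gives the pose at the moment of the call.
- order.hand_in(): hands the job in; it is judged then, once.
The state is a dict: "time_s": time; "joints": joint angles; "joint_velocities": joint speeds; "tau": joint torques, N m; "tcp_pos": TCP position; "eef_rot": TCP orientation; "force": force on the tool from outside, world axes, zero at the start; "torque": the same for the moment, N m; "gripper_width": finger opening in mm; "gripper_force": force on a finger pad.
Only numpy, scipy, OpenCV 4.12 (cv2) and the standard library are available. Lean on these libraries where they do the work, as an engineer would, in place of code of your own. Each camera call takes 0.05 s, during which the arm holds its last target. There are 200 camera calls.

## Working session

There is one attempt and no reset: what is moved stays moved. The work goes in short steps, Python scripts to look and compute and a tool call to move; the robot and the scene stay as the last step left them, time stands still between calls to the robot, and variables do not carry over. Pictures are saved under pics/ and viewed, at most 10 in all, crops included, and the job is handed in when it is done.

Besides the shell and the picture viewer there is one more tool, called after "Request:" in YAML: its name, and indented under it one key for each argument. carry_out: Moves the arm, as the interface text tells. Its arguments: {"type":"object","properties":{"plan":{"type":"array","items":{"type":"object","properties":{"slide":{"type":"array","items":{"type":"number"}},"angular":{"type":"array","items":{"type":"number"}},"fingers":{"type":"number"}}}}},"required":["plan"]}

```bash
mkdir -p pics; ls; cat > h.py <<'E'
import numpy as np, cv2
from plant import env, viewer, order
def cal(n):
    c=viewer.calibration(n); f=200/np.tan(np.radians(c["vertical_fov"])/2)
    R=cv2.Rodrigues(np.array(c["rvec"],float))[0]; t=np.array(c["tvec"],float)
    return f,c["cx"],c["cy"],R,t
def ray(c,u,v):
    f,cx,cy,R,t=c; d=R.T@np.array([(u-cx)/f,(v-cy)/f,1]); return -R.T@t,d/np.linalg.norm(d)
def onz(c,u,v,z):
    o,d=ray(c,u,v); return o+d*(z-o[2])/d[2]
def tri(c1,p1,c2,p2):
    o1,d1=ray(c1,*p1);o2,d2=ray(c2,*p2)
    s=np.linalg.lstsq(np.c_[d1,-d2],o2-o1,rcond=None)[0]
    a,b=o1+s[0]*d1,o2+s[1]*d2; return (a+b)/2,np.linalg.norm(a-b)
def proj(c,P):
    f,cx,cy,R,t=c; q=R@np.array(P,float)+t; return np.array([f*q[0]/q[2]+cx,f*q[1]/q[2]+cy])
def snap(n,name):
    im=viewer.camera(n); cv2.imwrite(f"pics/{name}.png",im[:,:,::-1]); return im
E
python3 - <<'E'
from h import *
for n in("scene","side"): snap(n,n+"0"); c=cal(n); print(n,c[0],c[1],c[2],-c[3].T@c[4])
s=env.sense();print(s["time_s"],s["tcp_pos"],s["eef_rot"],s["force"],s["gripper_width"])
E
```

```text
pics
scene 374.77387287045445 322.9619942658926 196.64717289097538 [  260.56984911 -1096.51583082   810.37654749]
side 489.8242080577497 319.67017445716897 199.81399636020402 [ 532.02523306  802.62867574 1103.26478751]
0.1 [ 133.73974911 -584.65331446  247.60954603] [ 9.93690573e-01  1.12154906e-01  5.42709845e-05 -5.65635972e-04] [ 0.44172135 -0.02658027 -0.61822811] 85.6684939345223
```

View pics/scene0.png

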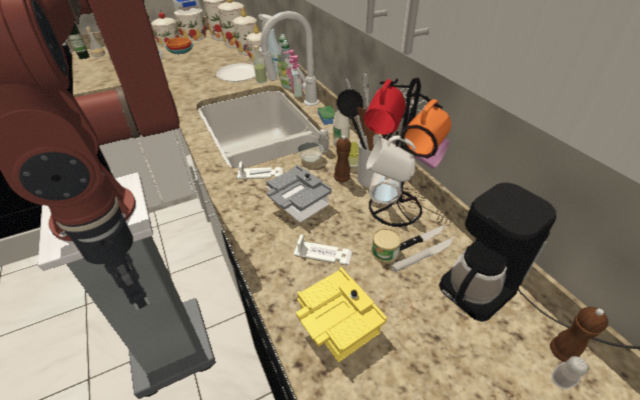

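View pics/side0.png

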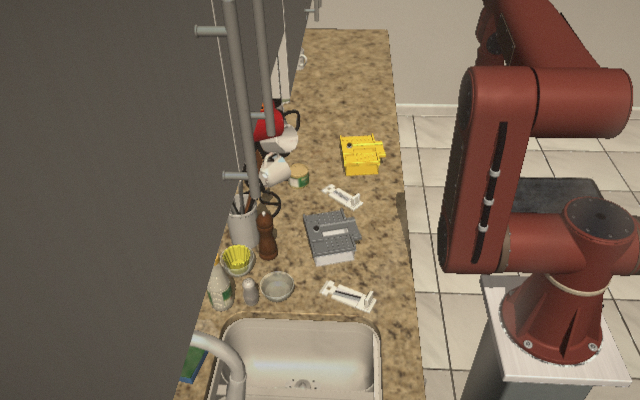

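Scene: the grey slicer is at (300,192) and the yellow look-alike at (340,312). There are two white cartridges, A at scene (258,172) / side (348,295) and B at scene (323,250) / side (343,196). In the side view A seems to have one dark stripe (the blade). I'll enlarge both to confirm.

```bash
python3 - <<'E'
from h import *
a=cv2.imread("pics/scene0.png");b=cv2.imread("pics/side0.png")
def cr(im,x,y,w=80,h=60,k=5): return cv2.resize(im[y:y+h,x:x+w],None,fx=k,fy=k,interpolation=cv2.INTER_CUBIC)
cv2.imwrite("pics/cr.png",np.vstack([np.hstack([cr(a,220,145),cr(b,310,268)]),np.hstack([cr(a,285,220),cr(b,300,205)])]))
cs,cd=cal("scene"),cal("side")
for p,q in(((258,172),(348,295)),((323,250),(343,196)),((300,190),(332,235))): print(tri(cs,p,cd,q))
E
```

```text
(array([528.36666645, -58.21778852,   6.82093402]), np.float64(5.465315296003535))
(array([ 560.92681045, -483.26314538,    8.93481772]), np.float64(7.742420399325751))
(array([ 591.55572569, -257.95845466,   44.6731112 ]), np.float64(14.445183023673717))
```

View pics/cr.png

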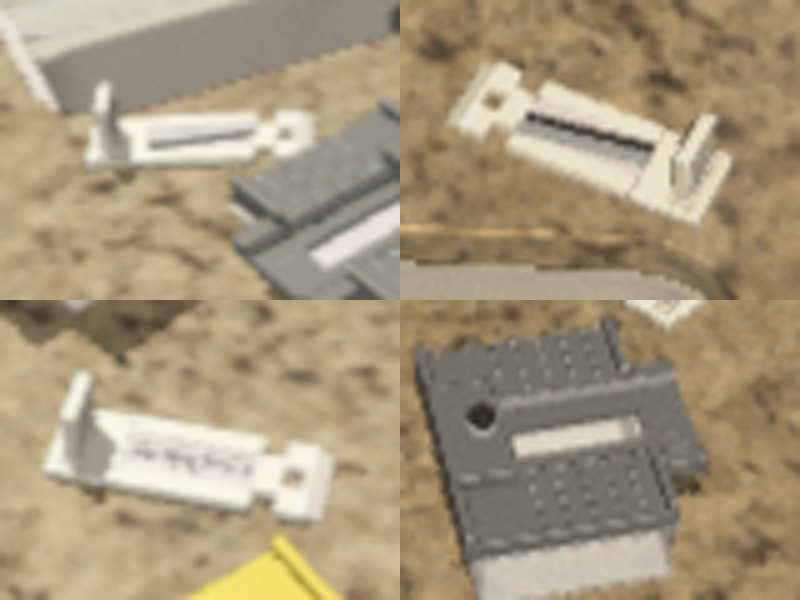

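A (top row) has the single slanting blade, so it is the slicing cartridge. B (bottom left) has the row of teeth, so it is the comb and stays. Next are rough poses, then closer looks with the wrist camera.

```bash
python3 - <<'E'
from h import *
cs,cd=cal("scene"),cal("side")
hole=onz(cd,310+95/5,268+100/5,7); tabtop=onz(cd,310+(712-400)/5,268+117/5,44); tabtop2=onz(cd,310+(683-400)/5,268+150/5,44)
hs=onz(cs,220+288/5,145+132/5,7);
print("hole",hole,hs,"tabtop ends",tabtop,tabtop2)
kn=onz(cd,300+82/5,205+115/5,88); print("knob",kn)
# deck rim window ends: slot middle
for u,v in((515,443),(637,427)): print("slot",onz(cd,300+(u-400)/5,205+(v-300)/5,56))
for u,v in((420,350),(610,325),(470,550),(675,520)): print("deck corner",onz(cd,300+(u-400)/5,205+(v-300)/5,63))
w=cal("wrist"); print("wrist cam",-w[3].T@w[4],w[3][2],w[0],env.sense()["joints"])
E
```

```text
hole [585.22184384 -80.86728897   7.        ] [587.85350341 -87.41029436   7.        ] tabtop ends [465.3465676  -45.09941375  44.        ] [481.18253028 -22.09812271  44.        ]
knob [ 630.04553043 -238.98916277   88.        ]
slot [ 611.47289962 -248.4691649    56.        ]
slot [ 538.09814725 -265.52265733   56.        ]
deck corner [ 675.42510471 -321.23115046   63.        ]
deck corner [ 557.14600937 -349.66319914   63.        ]
deck corner [ 631.59045353 -153.42870855   63.        ]
deck corner [ 514.34566258 -182.40856248   63.        ]
wrist cam [ 212.63111903 -565.94325261  372.53638116] [-0.30545323 -0.06944578 -0.94967132] 308.6822423501508 [-1.56371594e+00  1.04669980e-01  9.65966260e-02  1.56385939e+00
 -1.09746555e-05  1.35309394e+00]
```

Request:
carry_out:
  plan:
    - {"slide":[0.036,0.03,0],"fingers":1}
    - {"slide":[0.036,0.03,0],"fingers":1}
    - {"slide":[0.036,0.03,0],"fingers":1}
    - {"slide":[0.036,0.03,0],"fingers":1}
    - {"slide":[0.036,0.03,0],"fingers":1}
    - {"slide":[0.036,0.03,0],"fingers":1}
    - {"slide":[0.036,0.03,0],"fingers":1}
    - {"slide":[0.036,0.03,0],"fingers":1}
    - {"slide":[0.036,0.03,0],"fingers":1}
    - {"slide":[0.036,0.03,0],"fingers":1}
    - {"slide":[0.036,0.03,0],"fingers":1}
    - {"slide":[0,0,0],"fingers":1}

```text
invalid input at $.plan[0]: expected keys slide, angular, fingers
```

```bash
python3 - <<'E'
from h import *
import pickle
c=cal("wrist"); im=snap("wrist","w1"); pickle.dump(c,open("w1.pkl","wb"))
s=env.sense();print(s["time_s"],s["tcp_pos"],s["joints"],-c[3].T@c[4]); print(proj(c,(572.6,-252.6,56)),proj(c,(630,-239,88)))
E
```

```text
0.15 [ 133.76030084 -584.6720284   247.70799836] [-1.56369189e+00  1.04569458e-01  9.66685304e-02  1.56388414e+00
  1.11550141e-05  1.35306728e+00] [ 212.63111903 -565.94325261  372.53638116]
[ -87.96786229 -711.34667959] [ -256.04037511 -1201.00669737]
```

View pics/w1.png

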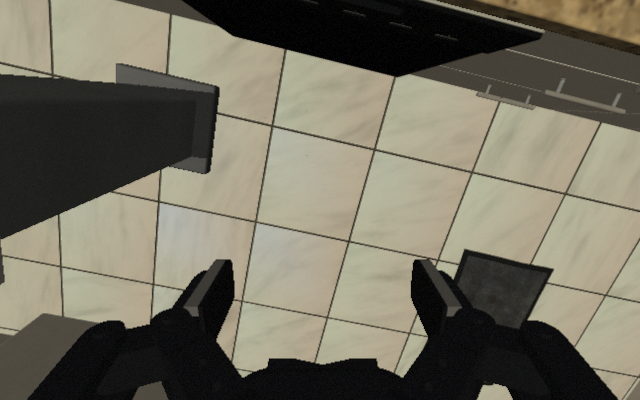

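The plan was refused because the "angular" key is required. The picture shows the floor at the start pose, with the fingers at rows above 260. I'll resend with all keys.

Request:
carry_out:
  plan:
    - {"slide":[0.036,0.03,0],"angular":[0,0,0],"fingers":1}
    - {"slide":[0.036,0.03,0],"angular":[0,0,0],"fingers":1}
    - {"slide":[0.036,0.03,0],"angular":[0,0,0],"fingers":1}
    - {"slide":[0.036,0.03,0],"angular":[0,0,0],"fingers":1}
    - {"slide":[0.036,0.03,0],"angular":[0,0,0],"fingers":1}
    - {"slide":[0.036,0.03,0],"angular":[0,0,0],"fingers":1}
    - {"slide":[0.036,0.03,0],"angular":[0,0,0],"fingers":1}
    - {"slide":[0.036,0.03,0],"angular":[0,0,0],"fingers":1}
    - {"slide":[0.036,0.03,0],"angular":[0,0,0],"fingers":1}
    - {"slide":[0.036,0.03,0],"angular":[0,0,0],"fingers":1}
    - {"slide":[0.036,0.03,0],"angular":[0,0,0],"fingers":1}
    - {"slide":[0,0,0],"angular":[0,0,0],"fingers":1}

```text
time_s: 1.35
tcp_pos: [532.7, -250.9, 247.7]
eef_rot: [0.993, 0.115, 0.0, -0.001]
force: [-1.1, -0.6, 0.2]
gripper_width: 85.4
gripper_force: 0.0
```

```bash
python3 - <<'E'
from h import *
import pickle
c=cal("wrist"); im=snap("wrist","w2"); pickle.dump(c,open("w2.pkl","wb"))
s=env.sense();print(s["time_s"],s["tcp_pos"],s["joints"],-c[3].T@c[4]); print(proj(c,(572.6,-252.6,56)),proj(c,(630,-239,88)))
E
```

```text
1.4 [ 531.16636048 -252.70434269  247.73981605] [-6.66272238e-01  6.89322886e-02  5.91998335e-02  1.56196212e+00
  1.18126010e-04  2.24638374e+00] [ 611.45041873 -231.85791658  372.66999785]
[333.5892755  143.13465173] [335.56035548  78.96362565]
```

View pics/w2.png

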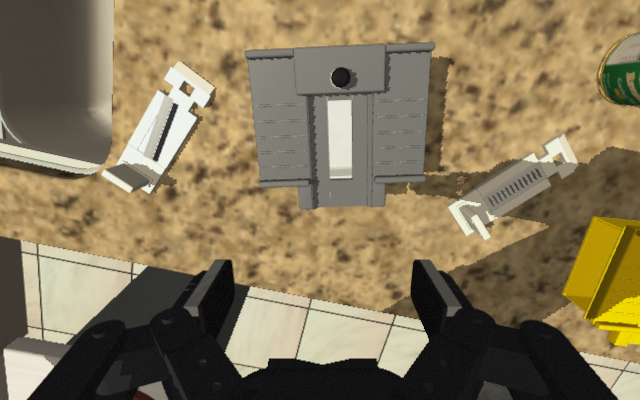

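The wrist picture shows the slicer with its knob at (341,77) and the channel's near end at about (342,208). Cartridge A (one slanting blade) is at (160,127) and the comb is at (515,190). I'll enlarge the picture to get exact edges.

```bash
python3 - <<'E'
from h import *
a=cv2.imread("pics/w2.png"); k=3
A=cv2.resize(a[50:230,95:225],None,fx=k,fy=k,interpolation=cv2.INTER_CUBIC)
B=cv2.resize(a[40:220,285:415],None,fx=k,fy=k,interpolation=cv2.INTER_CUBIC)
cv2.imwrite("pics/cr2.png",np.hstack([A,B]))
g=cv2.cvtColor(a,cv2.COLOR_BGR2GRAY)
r=np.zeros_like(g); r[60:95,322:360]=255
m=cv2.moments(((g<45)&(r>0)).astype(np.uint8)); print("knob",m["m10"]/m["m00"],m["m01"]/m["m00"],m["m00"])
E
```

```text
knob 340.73851590106005 76.99293286219081 283.0
```

View pics/cr2.png

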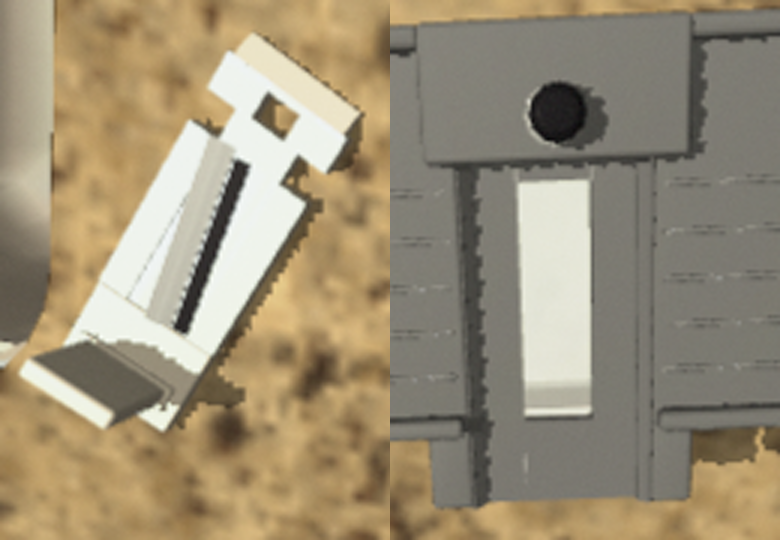

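```bash
python3 - <<'E'
from h import *
import pickle
c=pickle.load(open("w2.pkl","rb"))
A=lambda u,v,z:onz(c,95+(u+.5)/3-.5,50+(v+.5)/3-.5,z)[:2]
B=lambda u,v,z:onz(c,285+(u-390+.5)/3-.5,40+(v+.5)/3-.5,z)[:2]
ang=lambda p,q:np.degrees(np.arctan2(*(q-p)[::-1]))
L=[A(105,285,7),A(192,122,7)];R=[A(165,432,7),A(307,203,7)]
print("A yaw L,R",ang(*L),ang(*R)); hole=A(275,115,7); print("hole",hole)
y=np.radians((ang(*L)+ang(*R))/2);ex=np.array([np.cos(y),np.sin(y)]);ey=np.array([-ex[1],ex[0]])
print("edges across",[p@ey for p in L+R],"hole",hole@ey,"grip end along",R[0]@ex,"sides' front end",L[1]@ex,R[1]@ex,"hole",hole@ex)
print("tab top corners",A(20,362,44),A(110,415,44), "yaw",ang(A(20,362,44),A(110,415,44)))
k=onz(c,340.74,76.99,88)[:2]; e1,e2=B(432,505,63),B(690,498,63); l1,l2=B(427,163,74),B(692,157,74);l3,l4=B(418,22,74),B(690,13,74)
print("knob",k,"ext near",e1,e2,(e1+e2)/2,"w",np.linalg.norm(e1-e2)," lip front",l1,l2,(l1+l2)/2,np.linalg.norm(l1-l2))
print("x-dir: ext->knob",ang((e1+e2)/2,k),np.linalg.norm(k-(e1+e2)/2),"ext->lip",ang((e1+e2)/2,(l1+l2)/2),"cross",ang(e2,e1)-90,ang(l2,l1)-90,ang(l4,l3)-90,"lip back mid",(l3+l4)/2)
for a,b in(((517,183),(525,415)),((590,180),(592,415)),((653,165),(653,495)),((638,165),(638,495))): print("long",ang(B(*b,58),B(*a,58)))
r1,r2=B(390,440,71),B(780,424,71);print("deck near rim yaw",ang(r2,r1)-90)
E
```

```text
A yaw L,R -22.980992985774087 -24.29078779979163
hole [588.08626357 -81.54931174]
edges across [np.float64(183.72439817771092), np.float64(184.57820228187933), np.float64(137.13241393632714), np.float64(135.81479808944158)] hole 161.06900637758963 grip end along 435.64489597906754 sides' front end 550.7432255285512 550.9156826931203 hole 571.4477393731612
tab top corners [484.79063599 -14.83164875] [471.98416887 -47.38802868] yaw -111.47282790749483
knob [ 632.54836745 -242.94129991] ext near [ 498.44891737 -232.42954383] [ 521.98419285 -320.75116379] [ 510.21655511 -276.59035381] w 91.40359808383486  lip front [ 610.39681883 -208.13233907] [ 630.56927823 -286.24962146] [ 620.48304853 -247.19098026] 80.67984833071486
x-dir: ext->knob 15.379649976476681 126.87525817779148 ext->lip 14.928979595127128 cross 14.921025849753363 14.479343852004803 14.959971079778441 lip back mid [ 658.08790482 -235.89761208]
long 15.608215647409786
long 15.457822299884857
long 16.16286014029439
long 15.873183778991574
deck near rim yaw 15.700909804864722
```

Slicer yaw is about 15.2° and seat is about (575.6, -258.4). Cartridge A's yaw is about -23.6° and its tab is about (476, -33). I'm moving above the tab with the jaw line along the bar, which needs a tool turn of +53°.

Request:
carry_out:
  plan:
    - {"slide":[-0.0077,0.0318,-0.02],"angular":[0,0,7.6],"fingers":1}
    - {"slide":[-0.0077,0.0318,-0.02],"angular":[0,0,7.6],"fingers":1}
    - {"slide":[-0.0077,0.0318,-0.02],"angular":[0,0,7.6],"fingers":1}
    - {"slide":[-0.0077,0.0318,-0.02],"angular":[0,0,7.6],"fingers":1}
    - {"slide":[-0.0077,0.0318,-0.02],"angular":[0,0,7.6],"fingers":1}
    - {"slide":[-0.0077,0.0318,-0.02],"angular":[0,0,7.6],"fingers":1}
    - {"slide":[-0.0077,0.0318,-0.02],"angular":[0,0,7.6],"fingers":1}
    - {"slide":[0,0,0],"angular":[0,0,0],"fingers":1}
    - {"slide":[0,0,0],"angular":[0,0,0],"fingers":1}
    - {"slide":[0,0,0],"angular":[0,0,0],"fingers":1}

```text
time_s: 2.4
tcp_pos: [476.4, -33.7, 109.2]
eef_rot: [0.839, 0.544, 0.0, 0.001]
force: [-0.7, 0.0, -0.2]
gripper_width: 85.4
gripper_force: 0.0
```

```bash
python3 - <<'E'
from h import *
import pickle
from scipy.spatial.transform import Rotation as Ro
c=cal("wrist"); im=snap("wrist","w3"); pickle.dump(c,open("w3.pkl","wb"))
s=env.sense();M=Ro.from_quat(s["eef_rot"]).as_matrix();print(s["time_s"],s["tcp_pos"],s["joints"],np.degrees(np.arctan2(M[1,0],M[0,0])),M[:,2])
y=np.radians(-23.6);ex=np.array([np.cos(y),np.sin(y),0]);ey=np.array([-ex[1],ex[0],0]);T=np.array([475.7,-32.6,44])
for a,b in((4.5,18),(4.5,-18),(-4.5,-18),(-4.5,18)): print(proj(c,T+a*ex+b*ey))
E
```

```text
2.45 [476.54481374 -33.72063469 109.23578955] [-3.45197556e-01 -2.58468838e-01 -5.00871851e-01  1.32673881e+00
 -2.68745203e-04  1.64572863e+00] 65.92831272821482 [ 1.46596056e-03 -8.12745714e-04 -9.99998595e-01]
[326.99868624 200.76626504]
[327.1086394  250.63540293]
[313.97592911 250.733277  ]
[313.12375195 200.86911301]
```

View pics/w3.png

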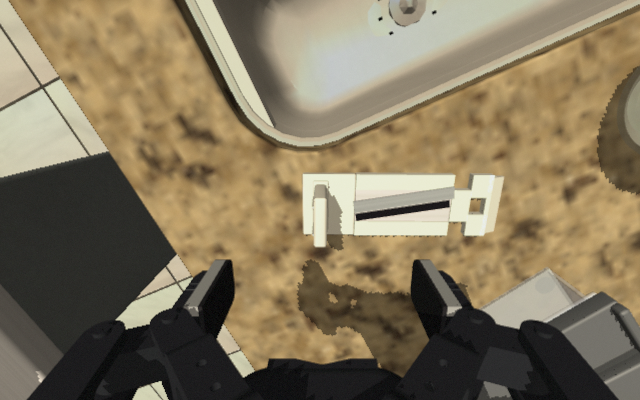

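The tab top shows at columns 313-327 and rows 195-247, parallel to the pads, so the grip is aligned to about 3 mm. I'll quickly back-project the bar and hole to refine the offset.

```bash
python3 - <<'E'
from h import *
import pickle
c=pickle.load(open("w3.pkl","rb"))
im=cv2.imread("pics/w3.png"); m=((im.min(2)>170)).astype(np.uint8); m[:165]=0;m[260:]=0;m[:,:295]=0;m[:,510:]=0
for cols in((340,352),(400,430)):
    r=[np.flatnonzero(m[:,u]) for u in range(*cols)]; print(cols,np.median([x[0] for x in r]),np.median([x[-1] for x in r]))
print(onz(c,303,205,7),onz(c,478,206,7),[onz(c,380,v,7) for v in(173.5,236)],"tabtop",onz(c,320,247,44),onz(c,320,195,44))
E
```

```text
(340, 352) 174.0 233.0
(400, 430) 175.0 234.0
[464.23262592 -24.9469659    7.        ] [588.563024   -81.33565862   7.        ] [array([527.84749624, -25.84280013,   7.        ]), array([509.656843  , -74.16129955,   7.        ])] tabtop [469.29831531 -46.38905828  44.        ] [484.48488375 -12.48392807  44.        ]
```

Request:
carry_out:
  plan:
    - {"slide":[0.0005,0.003,-0.02],"angular":[0,0,0],"fingers":1}
    - {"slide":[0,0,-0.02],"angular":[0,0,0],"fingers":1}
    - {"slide":[0,0,-0.02],"angular":[0,0,0],"fingers":1}
    - {"slide":[0,0,-0.02],"angular":[0,0,0],"fingers":1}
    - {"slide":[0,0,0],"angular":[0,0,0],"fingers":1}
    - {"slide":[0,0,0],"angular":[0,0,0],"fingers":0}
    - {"slide":[0,0,0],"angular":[0,0,0],"fingers":0}
    - {"slide":[0,0,0],"angular":[0,0,0],"fingers":0}
    - {"slide":[0,0,0],"angular":[0,0,0],"fingers":0}
    - {"slide":[0,0,0],"angular":[0,0,0],"fingers":0}
    - {"slide":[0,0,0],"angular":[0,0,0],"fingers":0}
    - {"slide":[0,0,0],"angular":[0,0,0],"fingers":0}

```text
time_s: 3.65
tcp_pos: [476.7, -29.5, 28.9]
eef_rot: [0.838, 0.545, 0.0, 0.0]
force: [-0.1, 0.5, 5.4]
gripper_width: 8.3
gripper_force: 59.4
```

Gripped (8.3 mm, 59 N). Next I lift, then turn and carry to the staging pose in front of the lip.

Request:
carry_out:
  plan:
    - {"slide":[0,0,0.01],"angular":[0,0,0],"fingers":0}
    - {"slide":[0,0,0.02],"angular":[0,0,0],"fingers":0}
    - {"slide":[0,0,0.025],"angular":[0,0,0],"fingers":0}
    - {"slide":[0,0,0.025],"angular":[0,0,0],"fingers":0}
    - {"slide":[0,-0.036,0],"angular":[0,0,5.6],"fingers":0}
    - {"slide":[0,-0.037,0],"angular":[0,0,5.6],"fingers":0}
    - {"slide":[0,-0.037,0],"angular":[0,0,5.6],"fingers":0}
    - {"slide":[0,-0.037,0],"angular":[0,0,5.6],"fingers":0}
    - {"slide":[0,-0.037,0],"angular":[0,0,5.6],"fingers":0}
    - {"slide":[0,-0.037,0],"angular":[0,0,5.6],"fingers":0}
    - {"slide":[0,-0.035,0],"angular":[0,0,5.5],"fingers":0}
    - {"slide":[0,0,0],"angular":[0,0,0],"fingers":0}

```text
time_s: 4.85
tcp_pos: [475.8, -289.0, 108.5]
eef_rot: [0.608, 0.794, -0.0, 0.0]
force: [0.2, 0.4, -1.3]
gripper_width: 8.3
gripper_force: 58.6
```

Request:
carry_out:
  plan:
    - {"slide":[0,0,0],"angular":[0,0,0],"fingers":0}
    - {"slide":[0,0,0],"angular":[0,0,0],"fingers":0}

```text
time_s: 5.05
tcp_pos: [476.2, -284.3, 108.3]
eef_rot: [0.608, 0.794, 0.0, -0.0]
force: [0.2, -0.2, -0.9]
gripper_width: 8.6
gripper_force: 58.6
```

```bash
python3 - <<'E'
from h import *
import pickle
from scipy.spatial.transform import Rotation as Ro
c=cal("wrist"); im=snap("wrist","w4"); pickle.dump(c,open("w4.pkl","wb"))
s=env.sense();M=Ro.from_quat(s["eef_rot"]).as_matrix();print(s["time_s"],s["tcp_pos"],s["joints"],np.degrees(np.arctan2(M[1,0],M[0,0])),M[:,2],s["force"],s["torque"],s["gripper_width"])
cv2.imwrite("pics/w4b.png",cv2.resize(im[90:310,270:590,::-1],None,fx=2.5,fy=2.5,interpolation=cv2.INTER_CUBIC))
E
```

```text
5.1 [ 476.33755828 -284.18509072  108.31788746] [-7.73885539e-01 -1.08305372e-02 -2.75456045e-01  1.30678614e+00
  2.52508766e-04  5.31678435e-01] 105.19668815768321 [-2.63596454e-04  6.10656053e-04 -9.99999779e-01] [ 0.00785108  0.27643147 -1.6727002 ] [-0.04313086  0.03751921 -0.07320703] 8.310904711703035
```

View pics/w4b.png

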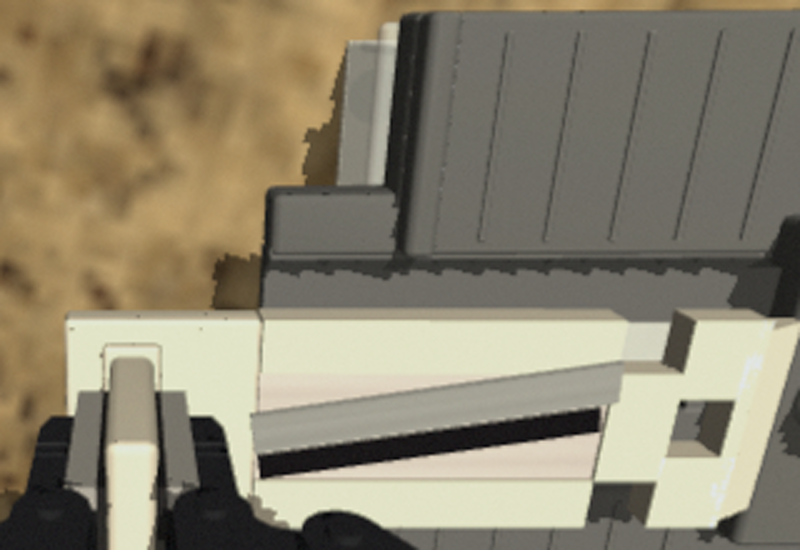

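The cartridge hangs level in the grip over the channel, toe to the right at crop x of about 800 and hole at crop (703,428). The channel's far wall lies along crop rows 255-262. Now I compute its in-hand pose in slicer axes.

```bash
python3 - <<'E'
from h import *
import pickle
c=pickle.load(open("w4.pkl","rb"))
P=lambda u,v,z:onz(c,270+(u+.5)/2.5-.5,90+(v+.5)/2.5-.5,z)[:2]
y=np.radians(15.2);ex=np.array([np.cos(y),np.sin(y)]);ey=np.array([-ex[1],ex[0]]);seat=np.array([575.6,-258.4])
S=lambda p:np.round([(p-seat)@ex,(p-seat)@ey],1)
for n,u,v,z in(("grip corner+y",65,318,86.4),("mid+y",258,318,86.4),("shoulder +y",620,318,86.4),("shoulder -y",585,526,86.4),("hole",703,428,86.4),("near ext corner",268,190,63),("ch edge a",270,258,63),("ch edge b",400,256,63),("ch edge c",760,258,63)): print(n,S(P(u,v,z)))
print("tcp",S(np.array([476.3,-284.2])))
g=cv2.cvtColor(cv2.imread("pics/w4.png"),cv2.COLOR_BGR2GRAY)
for u in(385,430,480,530): print(u,g[186:218,u])
E
```

```text
grip corner+y [-115.7   25.2]
mid+y [-76.3  25.2]
shoulder +y [-2.4 25.3]
shoulder -y [ -0.3 -24.8]
hole [20.4 -0. ]
near ext corner [-71.5  46.9]
ch edge a [-70.2  30.9]
ch edge b [-40.2  31.4]
ch edge c [42.8 31. ]
tcp [-102.6    1.1]
385 [107 104 105 106  99  78 105  95  68  56  56  57  60  88 106 109 109 109
 110 107 108 106 109 110 109 108 108 137 153 156 157 157]
430 [ 33  33  35  34  41  48  55  52  46  45  44  53  58  59  96 107 110 110
 108 109 109 108 110 108 109 107 106 136 152 156 157 156]
480 [108 106 107 110  93  86 106  80  57  59  56  71  99 109 107 106 108 107
 108 109 108 108 108 109 108 107 109 135 153 156 156 155]
530 [106 106 108 105  87  95  99  74  57  58  57  58  60  98 109 108 108 109
 108 108 107 109 107 107 109 107 109 108 108 109 108 109]
```

In-hand lateral offset and yaw match the channel to within about 0.3 mm. I'm lowering to just above the floor.

Request:
carry_out:
  plan:
    - {"slide":[0,0,-0.008],"angular":[0,0,0],"fingers":0}
    - {"slide":[0,0,-0.007],"angular":[0,0,0],"fingers":0}
    - {"slide":[0,0,-0.004],"angular":[0,0,0],"fingers":0}
    - {"slide":[0,0,-0.002],"angular":[0,0,0],"fingers":0}
    - {"slide":[0,0,0],"angular":[0,0,0],"fingers":0}
    - {"slide":[0,0,0],"angular":[0,0,0],"fingers":0}

```text
time_s: 5.7
tcp_pos: [476.4, -285.4, 87.4]
eef_rot: [0.608, 0.794, 0.0, 0.0]
force: [0.4, 0.2, -1.8]
gripper_width: 7.7
gripper_force: 58.6
```

Request:
carry_out:
  plan:
    - {"slide":[0,0,-0.001],"angular":[0,0,0],"fingers":0}
    - {"slide":[0,0,0],"angular":[0,0,0],"fingers":0}

```text
time_s: 5.9
tcp_pos: [476.4, -285.4, 86.4]
eef_rot: [0.608, 0.794, 0.0, 0.0]
force: [0.5, -0.7, -1.7]
gripper_width: 8.1
gripper_force: 58.6
```

Request:
carry_out:
  plan:
    - {"slide":[0,0,-0.001],"angular":[0,0,0],"fingers":0}
    - {"slide":[0,0,0],"angular":[0,0,0],"fingers":0}

```text
time_s: 6.1
tcp_pos: [476.3, -285.3, 85.2]
eef_rot: [0.608, 0.794, 0.0, -0.0]
force: [0.5, 0.5, -1.3]
gripper_width: 8.0
gripper_force: 58.6
```

Request:
carry_out:
  plan:
    - {"slide":[-0.0003,0.001,0],"angular":[0,0,0],"fingers":0}
    - {"slide":[0.0029,0.0008,0],"angular":[0,0,0],"fingers":0}
    - {"slide":[0.0029,0.0008,0],"angular":[0,0,0],"fingers":0}
    - {"slide":[0.0029,0.0008,0],"angular":[0,0,0],"fingers":0}
    - {"slide":[0.0029,0.0008,0],"angular":[0,0,0],"fingers":0}
    - {"slide":[0,0,0],"angular":[0,0,0],"fingers":0}

```text
time_s: 6.7
tcp_pos: [488.1, -281.0, 85.3]
eef_rot: [0.607, 0.794, 0.0, 0.0]
force: [0.4, 0.4, -1.4]
gripper_width: 8.7
gripper_force: 58.7
```

Request:
carry_out:
  plan:
    - {"slide":[0.0019,0.0005,0],"angular":[0,0,0],"fingers":0}
    - {"slide":[0.0019,0.0005,0],"angular":[0,0,0],"fingers":0}
    - {"slide":[0,0,0],"angular":[0,0,0],"fingers":0}

```text
time_s: 7.0
tcp_pos: [491.6, -280.1, 85.3]
eef_rot: [0.607, 0.794, 0.0, 0.0]
force: [-0.3, -0.1, -1.9]
gripper_width: 8.5
gripper_force: 58.6
```

Request:
carry_out:
  plan:
    - {"slide":[0.0019,0.0005,0],"angular":[0,0,0],"fingers":0}
    - {"slide":[0.001,0.0003,0],"angular":[0,0,0],"fingers":0}
    - {"slide":[0,0,0],"angular":[0,0,0],"fingers":0}

```text
time_s: 7.3
tcp_pos: [493.8, -279.4, 85.2]
eef_rot: [0.608, 0.794, -0.0, -0.0]
force: [-4.1, -0.9, -0.2]
gripper_width: 8.0
gripper_force: 58.8
```

Request:
carry_out:
  plan:
    - {"slide":[0.0019,0.0005,0],"angular":[0,0,0],"fingers":0}
    - {"slide":[0.001,0.0003,0],"angular":[0,0,0],"fingers":0}
    - {"slide":[0,0,0],"angular":[0,0,0],"fingers":0}

```text
time_s: 7.6
tcp_pos: [496.8, -278.7, 85.2]
eef_rot: [0.608, 0.794, -0.0, -0.0]
force: [-4.7, -1.2, -1.0]
gripper_width: 8.3
gripper_force: 58.8
```

Request:
carry_out:
  plan:
    - {"slide":[0.0019,0.0005,0],"angular":[0,0,0],"fingers":0}
    - {"slide":[0.001,0.0003,0],"angular":[0,0,0],"fingers":0}
    - {"slide":[0,0,0],"angular":[0,0,0],"fingers":0}

```text
time_s: 7.9
tcp_pos: [499.6, -277.9, 85.2]
eef_rot: [0.608, 0.794, -0.001, -0.0]
force: [-5.9, -1.9, 0.2]
gripper_width: 8.0
gripper_force: 58.9
```

Request:
carry_out:
  plan:
    - {"slide":[0.0019,0.0005,0],"angular":[0,0,0],"fingers":0}
    - {"slide":[0.0019,0.0005,0],"angular":[0,0,0],"fingers":0}
    - {"slide":[0,0,0],"angular":[0,0,0],"fingers":0}

```text
time_s: 8.2
tcp_pos: [503.7, -276.8, 85.2]
eef_rot: [0.608, 0.794, -0.0, -0.0]
force: [-3.5, -1.6, -0.8]
gripper_width: 8.4
gripper_force: 58.7
```

Request:
carry_out:
  plan:
    - {"slide":[0.0019,0.0005,0],"angular":[0,0,0],"fingers":0}
    - {"slide":[0.001,0.0003,0],"angular":[0,0,0],"fingers":0}
    - {"slide":[0,0,0],"angular":[0,0,0],"fingers":0}

```text
time_s: 8.5
tcp_pos: [506.8, -275.9, 85.2]
eef_rot: [0.608, 0.794, -0.0, -0.0]
force: [-3.9, -0.5, -2.1]
gripper_width: 8.5
gripper_force: 58.7
```

Request:
carry_out:
  plan:
    - {"slide":[0.001,0.0003,0],"angular":[0,0,0],"fingers":0}
    - {"slide":[0.001,0.0003,0],"angular":[0,0,0],"fingers":0}
    - {"slide":[0,0,0],"angular":[0,0,0],"fingers":0}

```text
time_s: 8.8
tcp_pos: [508.3, -275.5, 85.2]
eef_rot: [0.608, 0.794, -0.0, -0.0]
force: [-7.0, -2.0, 0.2]
gripper_width: 8.3
gripper_force: 59.0
```

The ejector is now in contact, with about 5 mm to go. I'm advancing in small steps and watching the force.

Request:
carry_out:
  plan:
    - {"slide":[0.001,0.0003,0],"angular":[0,0,0],"fingers":0}
    - {"slide":[0.001,0.0003,0],"angular":[0,0,0],"fingers":0}
    - {"slide":[0,0,0],"angular":[0,0,0],"fingers":0}

```text
time_s: 9.1
tcp_pos: [510.0, -275.0, 85.2]
eef_rot: [0.608, 0.794, -0.001, -0.001]
force: [-8.3, -1.8, 1.2]
gripper_width: 8.2
gripper_force: 59.2
```

Request:
carry_out:
  plan:
    - {"slide":[0.001,0.0003,0],"angular":[0,0,0],"fingers":0}
    - {"slide":[0,0,0],"angular":[0,0,0],"fingers":0}

```text
time_s: 9.3
tcp_pos: [510.8, -274.8, 85.2]
eef_rot: [0.608, 0.794, -0.001, -0.001]
force: [-10.4, -3.2, 0.9]
gripper_width: 7.9
gripper_force: 59.3
```

Request:
carry_out:
  plan:
    - {"slide":[0.001,0.0003,0],"angular":[0,0,0],"fingers":0}
    - {"slide":[0,0,0],"angular":[0,0,0],"fingers":0}

```text
time_s: 9.5
tcp_pos: [511.6, -274.5, 85.3]
eef_rot: [0.608, 0.794, -0.001, -0.001]
force: [-11.6, -4.0, 2.1]
gripper_width: 8.3
gripper_force: 59.4
```

Request:
carry_out:
  plan:
    - {"slide":[0.0008,0.0002,0],"angular":[0,0,0],"fingers":0}
    - {"slide":[0,0,0],"angular":[0,0,0],"fingers":0}

```text
time_s: 9.7
tcp_pos: [512.2, -274.4, 85.2]
eef_rot: [0.608, 0.794, -0.001, -0.001]
force: [-12.1, -3.7, 2.4]
gripper_width: 8.2
gripper_force: 59.5
```

Request:
carry_out:
  plan:
    - {"slide":[0.0006,0.0002,0],"angular":[0,0,0],"fingers":0}
    - {"slide":[0,0,0],"angular":[0,0,0],"fingers":0}

```text
time_s: 9.9
tcp_pos: [513.2, -274.1, 85.3]
eef_rot: [0.608, 0.794, -0.001, -0.001]
force: [-10.7, -3.8, 0.9]
gripper_width: 8.2
gripper_force: 59.7
```

Request:
carry_out:
  plan:
    - {"slide":[0.0006,0.0002,0],"angular":[0,0,0],"fingers":0}
    - {"slide":[0,0,0],"angular":[0,0,0],"fingers":0}

```text
time_s: 10.1
tcp_pos: [513.7, -273.9, 85.3]
eef_rot: [0.608, 0.794, -0.001, -0.001]
force: [-10.0, -4.5, 1.8]
gripper_width: 8.3
gripper_force: 59.9
```

Request:
carry_out:
  plan:
    - {"slide":[0.0005,0.0001,0],"angular":[0,0,0],"fingers":0}
    - {"slide":[0,0,0],"angular":[0,0,0],"fingers":0}

```text
time_s: 10.3
tcp_pos: [514.1, -273.9, 85.3]
eef_rot: [0.608, 0.794, -0.001, -0.001]
force: [-10.4, -4.0, 1.5]
gripper_width: 8.6
gripper_force: 60.0
```

Request:
carry_out:
  plan:
    - {"slide":[0.0005,0.0001,0],"angular":[0,0,0],"fingers":0}
    - {"slide":[0,0,0],"angular":[0,0,0],"fingers":0}

```text
time_s: 10.5
tcp_pos: [514.2, -273.9, 85.3]
eef_rot: [0.608, 0.794, -0.001, -0.001]
force: [-14.3, -4.2, 3.3]
gripper_width: 8.0
gripper_force: 60.1
```

The force is rising with no motion, so this is the wall. The earlier dip suggests the pin has dropped, so I'll ease back gently to test the lock.

Request:
carry_out:
  plan:
    - {"slide":[-0.001,-0.0003,0],"angular":[0,0,0],"fingers":0}
    - {"slide":[0,0,0],"angular":[0,0,0],"fingers":0}

```text
time_s: 10.7
tcp_pos: [513.7, -274.0, 85.3]
eef_rot: [0.608, 0.794, -0.001, -0.001]
force: [-10.3, -3.3, 2.3]
gripper_width: 8.2
gripper_force: 59.9
```

Request:
carry_out:
  plan:
    - {"slide":[-0.0007,-0.0002,0],"angular":[0,0,0],"fingers":0}
    - {"slide":[0,0,0],"angular":[0,0,0],"fingers":0}

```text
time_s: 10.9
tcp_pos: [513.2, -274.1, 85.3]
eef_rot: [0.608, 0.794, -0.001, -0.001]
force: [-8.4, -2.5, 1.2]
gripper_width: 7.9
gripper_force: 59.8
```

Request:
carry_out:
  plan:
    - {"slide":[-0.0007,-0.0002,0],"angular":[0,0,0],"fingers":0}
    - {"slide":[0,0,0],"angular":[0,0,0],"fingers":0}

```text
time_s: 11.1
tcp_pos: [512.7, -274.3, 85.3]
eef_rot: [0.608, 0.794, -0.001, -0.0]
force: [-8.1, -2.5, 1.4]
gripper_width: 8.3
gripper_force: 59.7
```

Request:
carry_out:
  plan:
    - {"slide":[-0.0007,-0.0002,0],"angular":[0,0,0],"fingers":0}
    - {"slide":[0,0,0],"angular":[0,0,0],"fingers":0}

```text
time_s: 11.3
tcp_pos: [512.7, -274.3, 85.3]
eef_rot: [0.608, 0.794, -0.0, 0.0]
force: [-4.4, -2.5, 0.1]
gripper_width: 8.7
gripper_force: 59.5
```

```bash
python3 - <<'E'
from h import *
a=snap("side","s1");b=snap("scene","c1");w=snap("wrist","w5")
k=5
A=cv2.resize(a[205:265,300:370],None,fx=k,fy=k,interpolation=cv2.INTER_CUBIC)
B=cv2.resize(b[160:220,260:340],None,fx=k,fy=k,interpolation=cv2.INTER_CUBIC)
W=cv2.resize(w[110:310,280:640],(750,300))
W=cv2.resize(w[110:250,290:640],(750,300),interpolation=cv2.INTER_CUBIC)
cv2.imwrite("pics/cr5.png",np.vstack([np.hstack([A,B]),W])[:,:,::-1])
E
```

```text
(no output)
```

View pics/cr5.png

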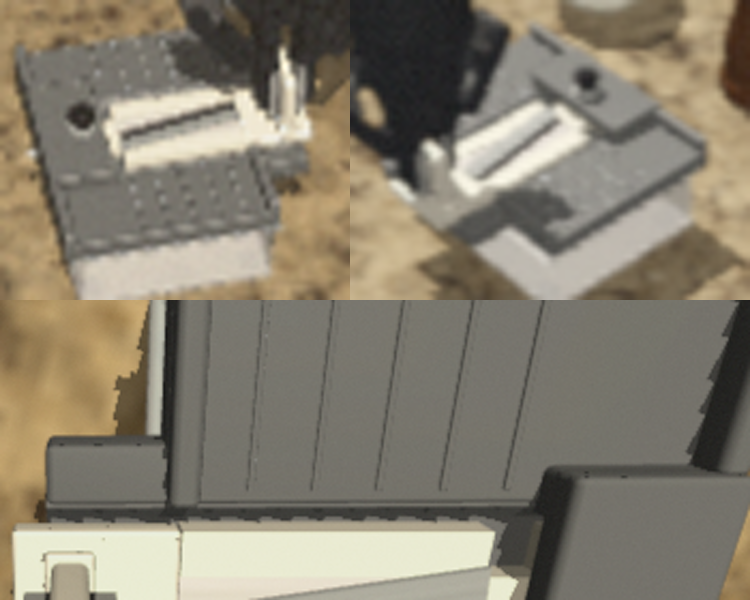

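The cartridge lies in the channel with its toe under the lip and the knob low. On this step the TCP stayed at 512.7 while the force halved, so the pin is holding it. One more back-off to confirm.

Request:
carry_out:
  plan:
    - {"slide":[-0.0007,-0.0002,0],"angular":[0,0,0],"fingers":0}
    - {"slide":[0,0,0],"angular":[0,0,0],"fingers":0}

```text
time_s: 11.65
tcp_pos: [512.6, -274.3, 85.4]
eef_rot: [0.607, 0.794, 0.0, 0.0]
force: [0.9, -0.7, -2.9]
gripper_width: 8.2
gripper_force: 59.3
```

Request:
carry_out:
  plan:
    - {"slide":[-0.0004,-0.0001,0],"angular":[0,0,0],"fingers":0}
    - {"slide":[0,0,0],"angular":[0,0,0],"fingers":0}

```text
time_s: 11.85
tcp_pos: [512.5, -274.3, 85.4]
eef_rot: [0.607, 0.794, 0.001, 0.001]
force: [5.3, 1.5, -4.0]
gripper_width: 8.1
gripper_force: 59.0
```

It's locked: a 5 N pull moves nothing. I'm relaxing the pull, opening and rising clear.

Request:
carry_out:
  plan:
    - {"slide":[0.0006,0.0002,0],"angular":[0,0,0],"fingers":0}
    - {"slide":[0,0,0],"angular":[0,0,0],"fingers":0}
    - {"slide":[0,0,0],"angular":[0,0,0],"fingers":0.4}
    - {"slide":[0,0,0],"angular":[0,0,0],"fingers":0.4}
    - {"slide":[0,0,0],"angular":[0,0,0],"fingers":0.4}
    - {"slide":[0,0,0],"angular":[0,0,0],"fingers":0.4}
    - {"slide":[0,0,0.01],"angular":[0,0,0],"fingers":0.4}
    - {"slide":[0,0,0.03],"angular":[0,0,0],"fingers":0.4}
    - {"slide":[0,0,0.04],"angular":[0,0,0],"fingers":0.4}
    - {"slide":[0,0,0.04],"angular":[0,0,0],"fingers":0.4}
    - {"slide":[0,0,0],"angular":[0,0,0],"fingers":0.4}
    - {"slide":[0,0,0],"angular":[0,0,0],"fingers":0.4}

```text
time_s: 13.05
tcp_pos: [512.9, -274.9, 207.2]
eef_rot: [0.608, 0.794, -0.0, 0.002]
force: [-0.8, -0.6, -0.3]
gripper_width: 34.6
gripper_force: 0.0
```

```bash
python3 - <<'E'
from h import *
w=snap("wrist","w6");a=snap("side","s6")
A=cv2.resize(a[205:265,300:370],None,fx=5,fy=5,interpolation=cv2.INTER_CUBIC)
cv2.imwrite("pics/cr6.png",np.hstack([w[50:350,190:],A])[:,:,::-1]); print(env.sense()["force"],env.sense()["gripper_width"])
E
```

```text
[ 0.12430016 -0.57745998 -0.12460213] 34.17115857706344
```

View pics/cr6.png

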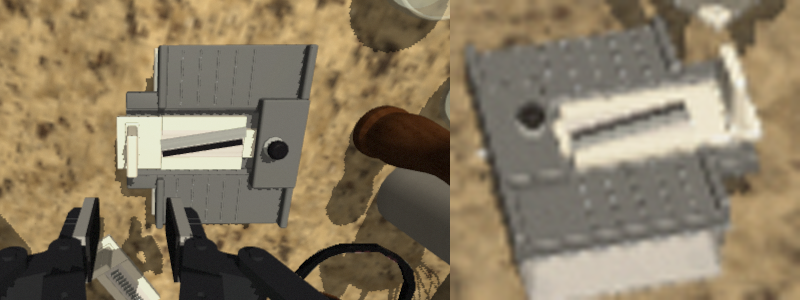

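The cartridge stays seated under the lip after release, with the knob down at (277,150) and the gripper clear. Handing in.

```bash
python3 -c "
from plant import order
print(order.hand_in())"
```

```text
the job is handed in; nothing more can be done
None
```

The slicing cartridge is fully home under the lip, and the pin held it against a gentle 5 N pull. I then let go, raised the gripper clear and handed the job in at about 13 s; the hand-in returned no verdict.

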